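# Index the swivel shoe-care bin to its next hole

### The job

The square bin on the round swivel base is locked by a spring pin with an upright round knob. Draw the pin clear, turn the bin counter-clockwise (seen from above) to the next hole of the ring, without skipping it, and let the spring drop the pin fully home there. Feel for the hole without forcing the pin against the ring, keep the jar in the bin, leave the other things where they lie, and let go.

Things in the scene. Friction and masses are not known exactly. Their poses are not given: they have to be found in the camera images.
- base: Fixed round black swivel base, 304 mm across, 20 mm high, with a flat steel index ring on it. Origin: on the swivel axis at the underside (on the mat, 3 mm above the work surface); z up. Its -x axis points at the hole in which the pin sits at the start; the holes, 12 mm wide and square-cornered, lie on a circle of radius 125 mm.
- ring (a point): Centre of the ring's top face (32 mm above the underside; radii 105 to 145). The next hole is 0.70 to 1.04 rad counter-clockwise of the starting hole: it is in a clamped, adjustable segment (face 0.3 mm proud), so its angle differs each time and is not measured. The hole after it lies a further 0.66 rad on. Elsewhere along that way the ring is solid: the pin rides on it.
- turn (a joint): Angle of the swivelling part (grey disc with the green bin and the knob's arm) on the base, rad: 0 at the start, grows counter-clockwise seen from above; range -0.15 to 1.75. It turns stiffly (about 2 N at the knob) and stays where it is left. The knob stands on a radial arm at radius 125 mm from the swivel axis, at angle (base -x direction + this value).
- pin (a joint): Lift of the pin, m: 0 is fully home in a hole, the pin leaves the hole at 0.009 (at which it rides on the ring's face) and the upper stop is 0.018. A spring pushes it down with 6 N when home, about 9 N fully drawn. The pin has a 10 mm round-nosed tip in a 12 mm hole.
- knob (a point): Centre, half-way up, of the pin's upright round black knob, 24 mm diameter, 38 mm high. It moves up and down with the pin and swings with the bin. When home, its centre is 79 mm above the base's underside; the arm and boss below it reach up to 54 mm, the bin's rim to 110 mm, and the bin's wall comes as near as 70 mm inward of the knob's axis.
- tip: The pin itself, a steel rod 10 mm across with a round nose, rigid with the knob, running down through the arm. Origin: on the pin's axis, 23 mm below its nose; it lies 79 mm below the knob's centre. The contact force on it is its load against the ring.
- bin (a point): Centre of the square green bin fixed on the swivelling part, half-way up (75 mm above the base's underside, on the swivel axis). Bin 110 x 130 x 70 mm, open top, floor 44 mm and rim 110 mm above the base's underside.
- jar_c (a point): Centre of a loose glass jar, 42 mm diameter, 45 mm high, standing in the bin; must stay in it.
- scoop: Bystander: loose yellow plastic scoop, 200 mm long, 72 wide, 38 high. Origin: underside, at the joint of bowl and handle; bowl to +x.
- squeegee: Bystander: loose squeegee, 200 mm long with a 160 mm wide blade at +x, 19 mm high. Origin: underside, mid-length.
- brush: Bystander: loose oak brush with a hanging hole, 170 mm long, 45 wide, 43 high. Origin: underside, near the middle.
- grip: Bystander: loose stainless bucket handle grip, 100 mm tube along y, 26 mm thick, with two wire ends to +x. Origin: underside of the tube.

How it is judged:
On the way, in this order (a step that is already met when the one before it is completed fails the run):
1. the pin is drawn clear of its hole before the bin is turned (value of joint pin above 0.0085 m and value of joint turn below 0.1 rad), for 0.1 s.
2. the bin is turned towards the next hole with the pin out (value of joint pin above 0.006 m and value of joint turn above 0.4 rad), for 0.1 s.
3. the pin has dropped home in the next hole (value of joint pin below 0.002 m and value of joint turn between 0.6 and 1.2 rad), for 0.2 s.
At the end, for the whole second after the job is handed in: The pin is home (lift under 2 mm) in the next hole counter-clockwise (bin turned between 0.6 and 1.2 rad, at rest), the jar is still in the bin (all of step 3 and velocity of joint turn between -0.05 and 0.05 rad/s and horizontal distance between jar_c and bin below 0.075 m); the robot touches nothing.
It fails at once if the pin is forced against the ring (more than 25 N) (contact force between tip and anything else above 25 N).
It fails at once if the bin is swung far past the next hole (more than 1.3 rad) (value of joint turn above 1.3 rad).
It fails at once if a bystander is moved by more than 30 mm (distance of any of scoop, squeegee, brush, grip from where it was at the start of the episode above 0.03 m).
It also fails if it takes over 45 s, if anything falls off the work surface, if the arm or the gripper's body presses on something with over 40 N, if the wrist force passes 120 N, or if a joint passes its speed limit or range.

### The arm

A 6-joint arm with a two-finger parallel gripper is mounted at the origin on the work surface. World frame = base frame: x ahead of the robot, y to its left, z up, the work surface at z = 0. Lengths are in m, angles in rad, forces in N, time in s.
With the tool pointing down it reaches from about 0.25 to 0.725 m from the base axis. Payload 4 kg.
Tool frame: the origin (TCP) lies on the centre line of the jaws, within the pads' length; the fingertips stand 22 mm ahead of it and the grasp point (between the pads) lies 3 mm ahead of it; z points along the fingers, y is the line along which they close (so a half turn about z gives the same grasp; the last joint's range is limited). The gripper opens to 85 mm and grips with 20 to 120 N. Pads are 22 mm wide; open, the fingers measure 114 mm over their backs; the gripper's body (76 mm by 85 mm) begins 54 mm behind the grasp point. The pads swing forward as they close: fully open they stand 13 mm farther back than shut.
Start: joints at [1.187, 0.241, 0.005, 1.335, 0, 1.571], TCP at [0.187, 0.464, 0.221] pointing down, gripper open.
Joint ranges: [-2.72, 2.72], [-1.05, 1.87], [-1.09, 1.28], [-1.99, 2.15], [-1.42, 1.44], [-3.14, 3.14]. Speed limits (rad/s): [2.79, 2.79, 3.14, 3.14, 3.14, 3.14].

### API

Orientations are given as a unit quaternion [x, y, z, w].
In Python, from workcell import bot gives the robot as it stands.
- The arm moves only by the shell command python3 -m inch 'ROWS'. ROWS is JSON, one flat list of numbers, 7 for each row, row after row: the shift along the world's x, y, z in mm, then the turn, a rotation vector about the world's x, y, z in rad, then the opening in per cent of the stroke, from 0 (shut) to 100 (fully open). A call has 1 to 8 rows; each row is the pose to reach, as a shift and turn from the pose commanded when the call began; what a row does not reach only later rows make up. A row lasts 1/12 s, in which the tool goes at most 41.7 mm and 7.16 degrees, less where a joint would pass 70% of its speed; a pose out of reach is approached as far as the arm can. A call with a gripper value outside its range is refused whole. The fingers move at their own pace and stop on an object; the grip force is fixed at half the most. Time passes only in rows, so rows that repeat a pose let the fingers close. It gives the time, the measured TCP pose, the force, the opening and the grip force at its end, in the units of the state.
- bot.get_obs(): the state, without advancing time (a new reading comes with each control period).
- bot.camera(name): name is "scene" or "side" or "wrist"; returns the picture (384x512x3 uint8, blue, green, red); there is no depth.
- bot.camera_info(name): a dict with "intrinsics" (3x3 intrinsics, pixels), "camera_from_world" (4x4, takes a point from world to camera coordinates); the wrist camera has in their place "hand_eye" (4x4, takes a point from camera to tool coordinates, whose origin is the TCP and whose axes are the flange's). Camera axes: x right, y down, z forward; pixel columns grow to the right and rows downward; lengths in m; the calibration is good to about 2 mm. A picture is of the moment at which its call begins: read the wrist's pose just before it. camera_info takes no time and is no camera call.
- bot.job_done(): hands the job in; it is judged then, once.
Trained networks look in the newest picture that a camera, given by its name, has taken for a name from the list of things; names that differ only in an ending like _2 or _b are one class to them, and where a whole thing is asked for, a point or a joint stands for the part that bears it (a point fixed in the world has none). Each returns a list of dicts, best first, with "confidence" (0 to 1); they miss things now and then, are a little off and sometimes report something else, mostly with a low value. They report only what shows in the picture. A call takes as long as a camera call.
- bot.silhouettes(camera, target): "mask" (384x512 bool, what is visible of it) and "uv" ([column, row] in pixels, amid what is visible of it).
- bot.spot_point(camera, target): "uv" ([column, row] in pixels: a listed point, or the origin of a listed thing).
The state is a dict: "clock": time; "joint_pos": joint angles; "joint_vel": joint speeds; "tau": joint torques, N m; "eef_pos": TCP position; "tool_rot": TCP orientation; "ft_force": force on the tool from outside, world axes, zero at the start; "ft_torque": the same for the moment, N m; "grip_width": finger opening in m; "grasp_force": force on a finger pad.
Only numpy, scipy, OpenCV 4.12 (cv2) and the standard library are available. Lean on these libraries where they do the work, as an engineer would, in place of code of your own. Each camera call takes 0.05 s, during which the arm holds its last target. There are 200 camera calls.

## Working session

There is one attempt and no reset: what is moved stays moved. The work goes in short steps, Python scripts to look and compute and a shell command to move; the robot and the scene stay as the last step left them, time stands still between calls to the robot, and variables do not carry over. Pictures are saved under pics/ and viewed, at most 10 in all, crops included, and the job is handed in when it is done.

```bash
mkdir -p pics; cat > h.py <<'E'
from workcell import bot
import numpy as np, cv2
from scipy.spatial.transform import Rotation as R
def ray(cam,uv):
    i=bot.camera_info(cam);K=np.array(i["intrinsics"])
    d=np.linalg.inv(K)@[uv[0],uv[1],1]
    if cam=="wrist":
        o=bot.get_obs();T=np.eye(4);T[:3,:3]=R.from_quat(o["tool_rot"]).as_matrix();T[:3,3]=o["eef_pos"]
        M=T@np.array(i["hand_eye"])
    else: M=np.linalg.inv(np.array(i["camera_from_world"]))
    return M[:3,3],M[:3,:3]@d
def atz(cam,uv,z):
    c,d=ray(cam,uv);return c+d*(z-c[2])/d[2]
def tri(r):
    A=0;b=0
    for c,d in r:
        d=d/np.linalg.norm(d);P=np.eye(3)-np.outer(d,d);A=A+P;b=b+P@c
    return np.linalg.solve(A,b)
E
python3 - <<'E'
from h import *
np.set_printoptions(precision=4,suppress=True)
o=bot.get_obs();print(o["clock"],o["eef_pos"],o["tool_rot"],o["grip_width"])
ims=[]
for c in ("scene","side"):
    im=bot.camera(c)
    rs={}
    for t,z in (("knob",.082),("base",.003),("bin",.078),("ring",.035),("jar_c",.07)):
        s=bot.spot_point(c,t)[:2]
        print(c,t,[(np.round(x["uv"],1),round(x["confidence"],2),atz(c,x["uv"],z)) for x in s])
        if s: cv2.circle(im,tuple(int(v) for v in s[0]["uv"]),3,(0,0,255),-1)
    ims.append(im)
cv2.imwrite("pics/a.png",cv2.resize(np.hstack(ims),(800,300)))
E
```

```text
0.0 [0.187  0.463  0.2196] [ 0.1907  0.9816 -0.001  -0.0002] 0.08590747787199093
scene knob [(array([291.5, 219.9]), 0.45, array([0.5082, 0.1003, 0.082 ]))]
scene base [(array([263.8, 273.5]), 0.83, array([0.6328, 0.0738, 0.003 ]))]
scene bin [(array([266.3, 257.1]), 0.76, array([0.6279, 0.0763, 0.078 ]))]
scene ring [(array([260.9, 269.8]), 0.97, array([0.6417, 0.0688, 0.035 ]))]
scene jar_c [(array([260.2, 258.1]), 0.84, array([0.6311, 0.0625, 0.07  ]))]
side knob [(array([251.7, 175.2]), 0.44, array([0.5368, 0.1022, 0.082 ]))]
side base [(array([281.2, 188.9]), 0.87, array([0.6353, 0.0631, 0.003 ])), (array([281.1, 178.2]), 0.28, array([0.6697, 0.1133, 0.003 ]))]
side bin [(array([280.6, 169.4]), 0.77, array([0.6413, 0.0789, 0.078 ])), (array([359.6, 272.6]), 0.61, array([ 0.5591, -0.4235,  0.078 ]))]
side ring [(array([282.9, 179.3]), 0.82, array([0.6481, 0.0725, 0.035 ]))]
side jar_c [(array([282.8, 174. ]), 0.43, array([0.6389, 0.0617, 0.07  ]))]
```

View pics/a.png

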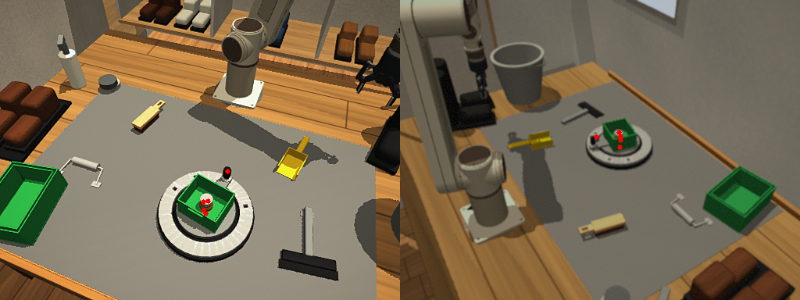

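The scene picture shows the knob at about (291,220) of the full image and the base centre at (264,273). The knob is near (0.507, 0.100) and the axis near (0.635, 0.072), 0.13 m apart as expected. The swing path is free of bystanders.

```bash
python3 -m inch '[310,-363,0,0,0,0.17,100,310,-363,0,0,0,0.17,100,310,-363,0,0,0,0.17,100,310,-363,0,0,0,0.17,100,310,-363,0,0,0,0.17,100,310,-363,0,0,0,0.17,100,310,-363,0,0,0,0.17,100,310,-363,0,0,0,0.17,100]'
python3 - <<'E'
from h import *
o=bot.get_obs();print(o["eef_pos"],o["joint_pos"])
E
```

```text
clock: 1.27
eef_pos: [0.4023, 0.2113, 0.2209]
tool_rot: [0.107, 0.994, 0.0, 0.0]
ft_force: [0.3, 1.1, -0.2]
grip_width: 0.0853
grasp_force: 0.0
[0.40229933 0.21132465 0.22086821] [ 4.83615356e-01  1.49545022e-01 -1.07921003e-01  1.31238246e+00
  8.75842833e-05  6.97274854e-01]
```

```bash
python3 -m inch '[40,-45,0,0,0,0,100,75,-85,0,0,0,0,100,75,-85,0,0,0,0,100,75,-85,0,0,0,0,100]'
python3 - <<'E'
from h import *
np.set_printoptions(precision=4,suppress=True)
o=bot.get_obs();print(o["eef_pos"],o["joint_pos"])
im=bot.camera("wrist")
for t,z in (("knob",.082),("base",.003),("bin",.078),("ring",.035)):
    s=bot.spot_point("wrist",t)[:2]
    print(t,[(np.round(x["uv"],1),round(x["confidence"],2),atz("wrist",x["uv"],z)) for x in s])
for t in("knob",):
    s=bot.silhouettes("wrist",t)
    for x in s[:2]:
        print(x["confidence"],x["uv"],x["mask"].sum(),atz("wrist",x["uv"],.09)); im[x["mask"]]=im[x["mask"]]//2+np.array([0,0,127],np.uint8)
cv2.imwrite("pics/b.png",im)
E
```

```text
clock: 1.6
eef_pos: [0.4797, 0.1239, 0.2204]
tool_rot: [0.11, 0.994, -0.001, 0.001]
ft_force: [0.4, 0.7, 0.5]
grip_width: 0.0853
grasp_force: 0.0
[0.4797 0.1239 0.2204] [ 0.2541  0.2302 -0.0089  1.33   -0.002   0.4749]
knob [(array([237.3, 214.1]), 0.83, array([0.5067, 0.1011, 0.082 ]))]
base [(array([243.7, 280.1]), 0.62, array([0.6266, 0.0771, 0.003 ]))]
bin []
ring [(array([241.5, 312.9]), 0.58, array([0.6518, 0.071 , 0.035 ]))]
0.9 [235.3, 217.7] 821 [0.5061 0.1017 0.09  ]
0.55 [255.1, 272.6] 31386 [0.5674 0.1074 0.09  ]
```

View pics/b.png

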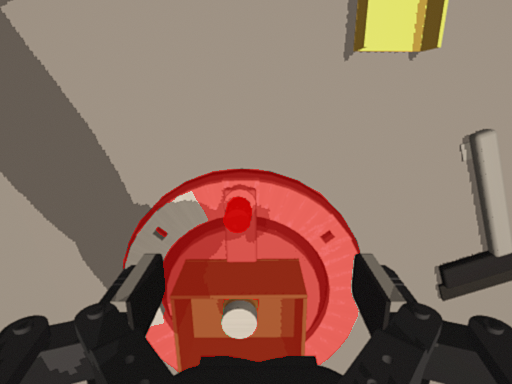

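The wrist picture shows the knob at (237,214), the next hole at (160,233) in the light segment (image left is −y, so counter-clockwise), and another hole at (327,237).

```bash
python3 - <<'E'
from h import *
from scipy.optimize import least_squares
np.set_printoptions(precision=4,suppress=True)
P=[np.array([.5065,.1012])]+[atz("wrist",u,.035)[:2] for u in((160,233),(327.5,237))]
print(P)
s=least_squares(lambda c:[np.linalg.norm(p-c)-.125 for p in P],[.635,.073]);c=s.x
print(c,s.fun)
a=[np.arctan2(*(p-c)[::-1])%(2*np.pi) for p in P];print(np.array(a),a[1]-a[0],a[2]-a[0])
q=bot.get_obs()["tool_rot"];y=R.from_quat(q).as_matrix()[:,:2];print(np.arctan2(y[1],y[0]))
E
```

```text
[array([0.5065, 0.1012]), array([0.5269, 0.0048]), array([0.5721, 0.1909])]
[0.6286 0.0787] [-0.0008  0.0007  0.0006]
[2.9592 3.7696 2.0372] 0.8103867443798003 -0.9220442751070923
[2.9298 1.359 ]
```

```bash
python3 -m inch '[27,-22,-20,0,0,0.03,100,27,-22,-60,0,0,0.03,100,27,-22,-95,0,0,0.03,100,27,-22,-120,0,0,0.03,100,27,-22,-133,0,0,0.03,100,27,-22,-133,0,0,0.03,100]'
python3 - <<'E'
from h import *
im=bot.camera("wrist");cv2.imwrite("pics/c.png",im)
s=bot.spot_point("wrist","knob");print([(x["uv"],x["confidence"],atz("wrist",x["uv"],.082)) for x in s[:2]])
E
```

```text
clock: 2.4
eef_pos: [0.4996, 0.1066, 0.0841]
tool_rot: [0.091, 0.996, -0.001, -0.004]
ft_force: [-1.0, 0.2, -0.5]
grip_width: 0.0855
grasp_force: 0.0
[([244.4, 263.1], 0.71, array([0.51397313, 0.09811194, 0.082     ]))]
```

View pics/c.png

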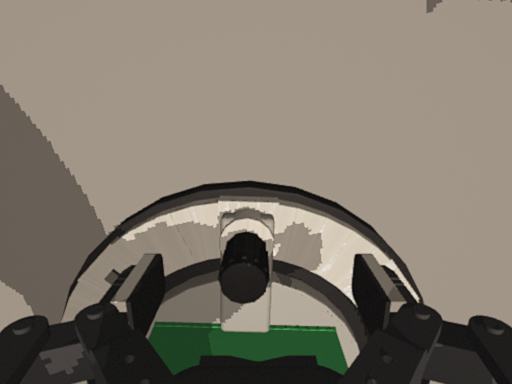

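```bash
python3 -m inch '[0,0,0,0,0,0,100,0,0,0,0,0,0,100]'
python3 - <<'E'
from h import *
np.set_printoptions(precision=4,suppress=True)
bot.camera("wrist")
s=bot.spot_point("wrist","knob");m=bot.silhouettes("wrist","knob")
o=bot.get_obs();Rm=R.from_quat(o["tool_rot"]).as_matrix()
p=atz("wrist",s[0]["uv"],.082);print(p,s[0]["uv"],"tool-frame",Rm.T@(p-o["eef_pos"]))
for x in m[:2]: print(x["uv"],x["confidence"],x["mask"].sum())
E
```

```text
clock: 2.67
eef_pos: [0.5046, 0.1068, 0.0893]
tool_rot: [0.091, 0.996, 0.001, 0.002]
ft_force: [-0.2, 0.5, 0.1]
grip_width: 0.0854
grasp_force: 0.0
[0.5091 0.0961 0.082 ] [240.0, 252.7] tool-frame [-0.0068 -0.0091  0.0068]
[240.5, 257.6] 0.77 2796
```

```bash
python3 -m inch '[4,-9,-2,0,0,0,100,4,-9,-2,0,0,0,100,4,-9,-2,0,0,0,100]'
python3 - <<'E'
from h import *
np.set_printoptions(precision=4,suppress=True)
bot.camera("wrist")
s=bot.spot_point("wrist","knob");m=bot.silhouettes("wrist","knob")
o=bot.get_obs();Rm=R.from_quat(o["tool_rot"]).as_matrix()
p=atz("wrist",s[0]["uv"],.082);print(p,s[0]["uv"],"tool-frame",Rm.T@(p-o["eef_pos"]))
for x in m[:2]: print(x["uv"],x["confidence"],x["mask"].sum())
E
```

```text
clock: 3.07
eef_pos: [0.5075, 0.0964, 0.0855]
tool_rot: [0.092, 0.996, 0.0, 0.0]
ft_force: [-0.4, -0.2, -0.5]
grip_width: 0.0855
grasp_force: 0.0
[0.5098 0.0974 0.082 ] [258.5, 248.4] tool-frame [-0.0024  0.001   0.0034]
[261.1, 253.5] 0.69 2879
```

Centred. Close.

```bash
python3 -m inch '[2,0,0,0,0,0,0,2,0,0,0,0,0,0,2,0,0,0,0,0,0,2,0,0,0,0,0,0,2,0,0,0,0,0,0,2,0,0,0,0,0,0]'; python3 -m inch '[0,0,0,0,0,0,0,0,0,0,0,0,0,0,0,0,0,0,0,0,0]'
```

```text
clock: 3.72
eef_pos: [0.5093, 0.0972, 0.0859]
tool_rot: [0.092, 0.996, 0.0, 0.0]
ft_force: [-0.5, 0.8, 3.0]
grip_width: 0.0197
grasp_force: 58.6
clock: 3.97
eef_pos: [0.5093, 0.0972, 0.0858]
tool_rot: [0.092, 0.996, 0.0, 0.0]
ft_force: [-1.7, 0.7, 3.8]
grip_width: 0.0194
grasp_force: 58.7
```

```bash
python3 -m inch '[0,0,4,0,0,0,0,0,0,8,0,0,0,0,0,0,12,0,0,0,0,0,0,13,0,0,0,0,0,0,13,0,0,0,0,0,0,13,0,0,0,0]'
python3 - <<'E'
from h import *
im=bot.camera("wrist");a=im
im=bot.camera("side");b=cv2.resize(im[110:230,180:340],(512,384),interpolation=cv2.INTER_CUBIC)
cv2.imwrite("pics/d.png",cv2.resize(np.hstack([a,b]),(800,300)))
E
```

```text
clock: 4.47
eef_pos: [0.5091, 0.0971, 0.0981]
tool_rot: [0.092, 0.996, 0.0, -0.0]
ft_force: [0.8, 1.6, -8.4]
grip_width: 0.0197
grasp_force: 59.0
```

View pics/d.png

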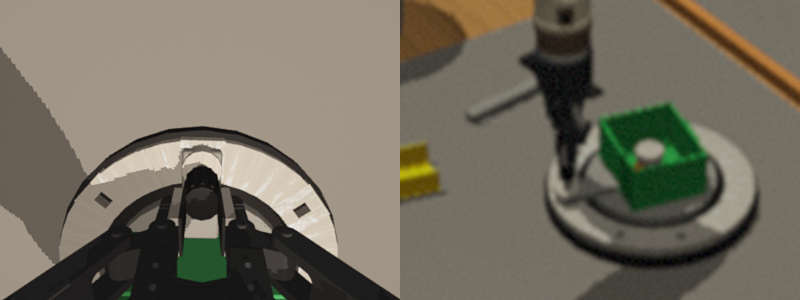

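The wrist picture shows the knob firmly between the pads at (258,255) and the two holes at full-res (132,256) and (387,270). The pull of 8.4 N matches a pin drawn about 12 mm.

```bash
python3 - <<'E'
from h import *
from scipy.optimize import least_squares
np.set_printoptions(precision=4,suppress=True)
P=[np.array([.5093,.0972])]+[atz("wrist",u,.035)[:2] for u in((132,256),(387,270))]
s=least_squares(lambda c:[np.linalg.norm(p-c)-.125 for p in P],[.635,.073]);c=s.x
print(P,c,s.fun)
a=np.unwrap([np.arctan2(*(p-c)[::-1])%(2*np.pi) for p in P]);print(a,a-a[0])
k=P[0]
for t in (.1,.2,.3,.4,.5,.6,.65,.7,.75,.8,.85,.9): print(t,1000*(c+R.from_euler("z",t).as_matrix()[:2,:2]@(k-c)-k))
E
```

```text
[array([0.5093, 0.0972]), array([ 0.5307, -0.0015]), array([0.5775, 0.1846])] [0.6318 0.072 ] [ 0. -0. -0.]
[2.939  3.7711 2.02  ] [ 0.      0.8321 -0.9189]
0.1 [ -1.9    -12.3519]
0.2 [ -2.5573 -24.8319]
0.3 [ -1.9654 -37.315 ]
0.4 [ -0.1303 -49.6768]
0.5 [  2.9298 -61.7935]
0.6 [  7.1843 -73.5443]
0.65 [  9.7466 -79.2455]
0.7 [ 12.5906 -84.8116]
0.75 [ 15.7093 -90.2285]
0.8 [ 19.0948 -95.4828]
0.85 [  22.7387 -100.5614]
0.9 [  26.6318 -105.4515]
```

```bash
python3 -m inch '[-1.5,-9.2,0,0,0,0.075,0,-2.3,-18.6,0,0,0,0.15,0,-2.5,-28,0,0,0,0.225,0,-2,-37.3,0,0,0,0.3,0,-0.7,-46.6,0,0,0,0.375,0,1.3,-55.8,0,0,0,0.45,0,3.9,-64.8,0,0,0,0.525,0,7.2,-73.5,0,0,0,0.6,0]'
python3 -m inch '[0,0,0,0,0,0,0,0,0,0,0,0,0,0,0,0,0,0,0,0,0]'
python3 - <<'E'
from h import *
o=bot.get_obs();p=np.array(o["eef_pos"])[:2];c=np.array([.6318,.072]);d=p-c
print(np.hypot(*d),np.arctan2(d[1],d[0])%(2*np.pi)-2.939,o["joint_pos"])
im=bot.camera("wrist");cv2.imwrite("pics/e.png",im)
E
```

```text
clock: 5.23
eef_pos: [0.5156, 0.0237, 0.0981]
tool_rot: [-0.208, 0.978, 0.001, -0.001]
ft_force: [1.7, 3.0, -9.3]
grip_width: 0.0193
grasp_force: 59.1
clock: 5.48
eef_pos: [0.5159, 0.0231, 0.0982]
tool_rot: [-0.206, 0.979, -0.001, -0.001]
ft_force: [1.6, -0.8, -7.8]
grip_width: 0.0196
grasp_force: 59.1
0.12576577662797656 0.6021346756742636 [ 0.04551843  0.36009329 -0.1626904   1.04916877 -0.00134585 -0.36864279]
```

View pics/e.png

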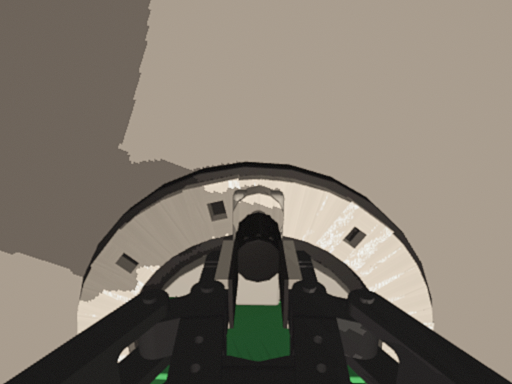

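The picture shows the next hole at (217,210), the one after it at (127,262) and the starting hole at (354,237).

```bash
python3 - <<'E'
from h import *
from scipy.optimize import least_squares
np.set_printoptions(precision=4,suppress=True)
k=np.array([.5157,.0233])
P=[k]+[atz("wrist",u,.035)[:2] for u in((217,210.5),(127,262.5),(354.5,237.5))]
for c in (np.array([.6318,.072]),least_squares(lambda c:[np.linalg.norm(p-c)-.125 for p in P],[.635,.073]).x):
    a=np.unwrap([np.arctan2(*(p-c)[::-1])%(2*np.pi) for p in P]);print(c,[np.linalg.norm(p-c) for p in P],a-a[0])
c=np.array([.6318,.072])
for t in (.1,.12,.14,.16,.18,.2,.22,.24,.26,.28,.3): print(t,1000*(R.from_euler("z",t).as_matrix()[:2,:2]@(k-c)+c-k))
E
```

```text
[0.6318 0.072 ] [np.float64(0.1259003574260216), np.float64(0.12492531905001772), np.float64(0.12497210604082526), np.float64(0.12486993598771252)] [ 0.      0.2309  0.8891 -0.611 ]
[0.6316 0.0719] [np.float64(0.12566514602967674), np.float64(0.1247012489668778), np.float64(0.12484059880235235), np.float64(0.12466510856515625)] [ 0.      0.2314  0.8905 -0.6121]
0.1 [  5.4419 -11.3474]
0.12 [  6.6649 -13.5484]
0.14 [  7.9317 -15.7245]
0.16 [  9.2417 -17.8748]
0.18 [ 10.5945 -19.9985]
0.2 [ 11.9895 -22.0948]
0.22 [ 13.4261 -24.1627]
0.24 [ 14.9038 -26.2014]
0.26 [ 16.4219 -28.2102]
0.28 [ 17.98   -30.1883]
0.3 [ 19.5773 -32.1348]
```

```bash
python3 -m inch '[2.5,-5.8,0,0,0,0.05,0,5.4,-11.3,0,0,0,0.1,0,8.6,-16.8,0,0,0,0.15,0,12,-22.1,0,0,0,0.2,0,14,-25,0,0,0,0.228,0,14,-25,0,0,0,0.228,0,14,-25,0,0,0,0.228,0]'
python3 -m inch '[0,0,-1,0,0,0,0,0,0,-2,0,0,0,0,0,0,-2,0,0,0,0,0,0,-2,0,0,0,0]'
python3 - <<'E'
from h import *
o=bot.get_obs();d=np.array(o["eef_pos"])[:2]-[.6318,.072]
print(np.hypot(*d),np.arctan2(d[1],d[0])%(2*np.pi)-2.939)
E
```

```text
clock: 6.12
eef_pos: [0.5294, -0.0012, 0.098]
tool_rot: [-0.316, 0.949, 0.0, -0.001]
ft_force: [-0.6, 0.0, -8.8]
grip_width: 0.0196
grasp_force: 59.1
clock: 6.45
eef_pos: [0.5295, -0.0013, 0.0961]
tool_rot: [-0.316, 0.949, 0.0, -0.001]
ft_force: [-1.9, 0.4, -8.0]
grip_width: 0.0197
grasp_force: 59.2
0.12580515223940425 0.8242153911553336
```

```bash
python3 -m inch '[0,0,-0.5,0,0,0,0,0,0,-1,0,0,0,0,0,0,-1,0,0,0,0]' | grep -E "pos|ft"; python3 -m inch '[0,0,-0.5,0,0,0,0,0,0,-1,0,0,0,0,0,0,-1,0,0,0,0]'| grep -E "pos|ft"
```

```text
eef_pos: [0.5297, -0.0014, 0.0951]
ft_force: [-3.6, 0.9, -8.7]
eef_pos: [0.5298, -0.0016, 0.0942]
ft_force: [-4.9, -0.3, -8.5]
```

```bash
python3 -m inch '[0,0,-0.5,0,0,0,0,0,0,-1,0,0,0,0,0,0,-1,0,0,0,0]' | grep -E "pos|ft"; python3 -m inch '[0,0,-0.5,0,0,0,0,0,0,-1,0,0,0,0,0,0,-1,0,0,0,0]'| grep -E "pos|ft"
```

```text
eef_pos: [0.5299, -0.0017, 0.0932]
ft_force: [-5.8, -1.2, -8.6]
eef_pos: [0.53, -0.0017, 0.0923]
ft_force: [-5.7, 0.3, -8.5]
```

```bash
python3 -m inch '[0,0,-0.7,0,0,0,0,0,0,-1.5,0,0,0,0,0,0,-1.5,0,0,0,0]' | grep -E "pos|ft"; python3 -m inch '[0,0,-0.7,0,0,0,0,0,0,-1.5,0,0,0,0,0,0,-1.5,0,0,0,0]'| grep -E "pos|ft"
python3 -m inch '[0,0,-0.7,0,0,0,0,0,0,-1.3,0,0,0,0,0,0,-1.3,0,0,0,0]' | grep -E "pos|ft"
```

```text
eef_pos: [0.53, -0.0017, 0.0908]
ft_force: [-4.3, -1.5, -8.0]
eef_pos: [0.53, -0.0017, 0.0893]
ft_force: [-5.1, -1.3, -7.4]
eef_pos: [0.53, -0.0018, 0.0881]
ft_force: [-4.9, -1.2, -7.1]
```

```bash
python3 -m inch '[0,0,-0.7,0,0,0,0,0,0,-1.2,0,0,0,0,0,0,-1.2,0,0,0,0]' | grep -E "pos|ft"
python3 -m inch '[0,0,0,0,0,0,100,0,0,0,0,0,0,100,0,0,0,0,0,0,100,0,0,0,0,0,0,100,0,0,0,0,0,0,100,0,0,0,0,0,0,100]'
python3 - <<'E'
from h import *
im=bot.camera("wrist");print([(x["uv"],x["confidence"]) for x in bot.spot_point("wrist","knob")])
cv2.imwrite("pics/f.png",im)
E
```

```text
eef_pos: [0.5301, -0.0018, 0.0869]
ft_force: [-4.9, -1.8, -7.1]
clock: 8.95
eef_pos: [0.5315, -0.0014, 0.0878]
tool_rot: [-0.317, 0.949, -0.0, 0.001]
ft_force: [0.2, -0.6, -0.6]
grip_width: 0.0856
grasp_force: 0.0
[([259.1, 241.1], 0.6)]
```

View pics/f.png

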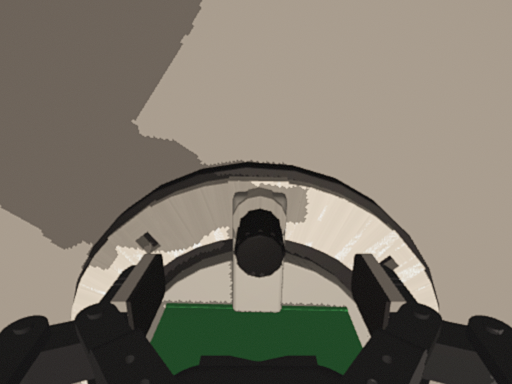

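The pin's arm now covers the next hole; the remaining holes show at (148,242) and (388,265), one on each side. I'll retreat and check the knob height.

```bash
python3 -m inch '[0,0,10,0,0,0,100,0,0,30,0,0,0,100,0,0,65,0,0,0,100,0,0,100,0,0,0,100,-20,0,130,0,0,0,100,-20,0,130,0,0,0,100,-20,0,130,0,0,0,100]'
python3 - <<'E'
from h import *
np.set_printoptions(precision=4,suppress=True)
ims=[];r=[]
print(bot.get_obs()["eef_pos"])
for c in ("scene","side","wrist"):
    im=bot.camera(c)
    for t in ("knob","jar_c","bin"):
        s=bot.spot_point(c,t)
        print(c,t,[(np.round(x["uv"],1),round(x["confidence"],2)) for x in s[:2]])
        if t=="knob" and s: r.append(ray(c,s[0]["uv"])); print(atz(c,s[0]["uv"],.082),np.hypot(*(atz(c,s[0]["uv"],.082)[:2]-[.6318,.072])))
    ims.append(im)
print(tri(r))
a=cv2.resize(ims[0][190:310,190:350],(400,300),interpolation=cv2.INTER_CUBIC);b=cv2.resize(ims[1][130:220,220:340],(400,300),interpolation=cv2.INTER_CUBIC)
w=cv2.resize(ims[2][150:384,100:412],(400,300))
cv2.imwrite("pics/g.png",np.vstack([np.hstack([a,b]),np.hstack([w,w*0])]))
E
```

```text
clock: 9.63
eef_pos: [0.5116, -0.0015, 0.2201]
tool_rot: [-0.317, 0.949, -0.001, 0.003]
ft_force: [0.8, 0.6, -0.3]
grip_width: 0.0855
grasp_force: 0.0
[ 0.5116 -0.0015  0.2201]
scene knob [(array([250.3, 212.2]), 0.67)]
[ 0.5227 -0.0045  0.082 ] 0.13324195227636096
scene jar_c [(array([264.1, 255.8]), 0.59)]
scene bin [(array([264. , 259.2]), 0.69)]
side knob [(array([272.7, 193.1]), 0.41)]
[ 0.5443 -0.0154  0.082 ] 0.1236396430318201
side jar_c [(array([281.5, 176.2]), 0.65)]
side bin [(array([280.4, 169.7]), 0.88)]
wrist knob [(array([244.7, 197.5]), 0.83)]
[ 0.5312 -0.0002  0.082 ] 0.12383645312854066
wrist jar_c [(array([245. , 297.5]), 0.92)]
wrist bin []
[ 0.5337 -0.0066  0.0861]
```

View pics/g.png

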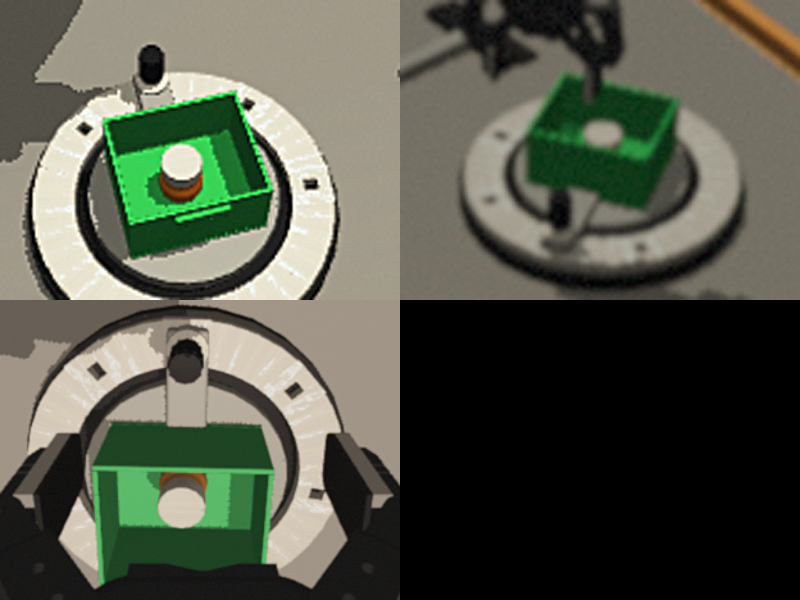

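The jar stands in the bin and the arm sits between the neighbouring holes. The tool's lift was already about 1 mm, with free spring load, before I released the knob.

```bash
python3 -c "
from workcell import bot
print(bot.job_done())"
```

```text
the job is handed in; nothing more can be done
None
```

The bin is turned about 0.83 rad counter-clockwise to the next hole, with the pin let down into it; the gripper let go and backed off, the jar is still in the bin, I saw no contact with the other things, and the job is handed in without a verdict returned (full seating was judged from tool height and spring force, not measured after release).

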